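# Ready the tea balance

### The job

The empty weighing dish stands on the pan of the tea balance, which is switched off (blank display), and its clear cover is standing open. Ready the balance for weighing with fingertip touches only: tip the cover over and shut without slamming it so that no draught reaches the pan, then switch it on by lightly pressing the on key (the inner of the two keys, beside the display), and then zero it with the dish on by lightly pressing the tare key (the outer one, near the right edge), letting go of each key before going on. Do not pick anything up or shove the balance, its dish or the things around it, and never press a key with the cover open.

Things in the scene. Friction and masses are not known exactly. Their poses are not given: they have to be found in the camera images.
- balance: Grey and white tea balance, loose, 0.42 kg, 200 (x) x 150 (y) mm, deck 34 mm high. Origin under its middle at table height, x from its front (keys and display, robot's side) to its back, y to its left, z up. Steel pan 116 mm across, top at z = 42 mm, centred at x = +26 mm. Slides if pushed sideways with more than about 2.5 N.
- balance_cover (a joint): Hinge of the clear cover over the pan, rad: 0 shut, 1.35 to 1.65 at the start (about upright), stop at 1.75; its front rises and swings back, away from the robot. Its outer top face then looks to the back: close it by pushing that face from behind, toward the robot and down. Friction (0.02 N m) holds it above about 0.7 rad; below that it sinks shut by itself in about 3 s. 60 g.
- cover_edge (a point): Middle of the front edge of the cover's outer top face, moving with the cover: about 160 mm high while it stands open; shut, at x = -41, y = 0, z = 70 mm on the balance. A 6 mm lip stands out in front of it. Shut, the cover is a box open below, x = -41 to +89 mm, y = -66 to +66 mm, flat top at z = 70 mm, walls 2 mm.
- cover_hinge (a point): Middle of the cover's hinge axis (along the balance's y), on the balance at x = +91, y = 0, z = 38 mm.
- on_key (a point): Middle of the top of the on key: the inner of the two keys, beside the display. Rectangle 12 (x) x 19 (y) mm, top 1.6 mm above the deck and 36 mm above the table, at x = -61, y = -30 mm on the balance. The neighbouring key's nearest edge is 14.5 mm from its middle, the shut cover's lip (67 to 69 mm high) 14 mm behind it.
- tare_key (a point): Middle of the top of the tare key: the outer key, near the right edge. Same size and height, at x = -61, y = -54 mm on the balance.
- balance_key_on (a joint): Travel of the on key, m: 0 up, 0.0008 fully down. A spring key: fully down at 3.2 N, then solid; springs up by itself. The reading is too noisy to show the travel: feel the force.
- balance_key_tare (a joint): Travel of the tare key, m: the same as the on key.
- dish: Plain white saucer, 100 mm across, 15 mm high, loose on the pan: the weighing dish. Origin under its middle. To be left alone.
- caddy: Square green tea tin with a lid, 64 x 64 mm, 91 mm high, loose, just to the right of the balance. Origin under its middle. To be left alone.
- scoop: Bamboo tea scoop, 160 x 59 x 14 mm, lying loose to the left of the balance. Origin under its middle. To be left alone.
- timer: Kitchen timer on a fold-out foot, 76 x 72 x 60 mm, loose, to the right. To be left alone.
- cards: Stack of sample cards, 89 x 58 x 13 mm, loose, behind the balance on the left. To be left alone.

How it is judged:
By the outcome, as a careful person would: the job done as asked, in the order asked, and still so for the second after the job is handed in, with the robot touching nothing.
It also fails if it takes over 51 s, if anything falls off the work surface, if the arm or the gripper's body presses on something with over 40 N, if the wrist force passes 120 N, or if a joint passes its speed limit or range.

### The arm

A 6-joint arm with a two-finger parallel gripper is mounted at the origin on a cart in front of the work surface, level with it; the furniture and walls round the work are solid. World frame = base frame: x ahead of the robot, y to its left, z up, the work surface at z = 0. Lengths are in m, angles in rad, forces in N, time in s.
With the tool pointing down it reaches from about 0.25 to 0.8 m from the base axis. Payload 3.9 kg.
Tool frame: the origin (TCP) lies between the finger pads; the fingertips stand 11 mm ahead of it and the grasp point (between the pads) lies 8 mm behind it (bot.tcp_to_tips is the distance from the TCP to the fingertips, in m); z points along the fingers, y is the line along which they close (so a half turn about z gives the same grasp; the last joint's range is limited). The gripper opens to 85 mm and grips with 20 to 120 N. Pads are 22 mm wide; open, the fingers measure 114 mm over their backs; the gripper's body (76 mm by 85 mm) begins 54 mm behind the grasp point. The pads swing forward as they close: fully open they stand 13 mm farther back than shut.
Start: joints at [-1.291, 0.26, -0.138, 1.173, 0, 1.571], TCP at [0.145, -0.505, 0.242] pointing down, gripper open.
Joint ranges: [-2.78, 2.78], [-0.83, 1.72], [-1.28, 1.37], [-1.9, 2.12], [-1.57, 1.48], [-3.14, 3.14]. Speed limits (rad/s): [2.57, 2.57, 3.14, 3.14, 3.14, 3.14].

### API

Orientations are given as a 3x3 rotation matrix whose columns are the frame's x, y, z axes.
In Python, from bench import bot gives the robot as it stands.
- The arm moves only by the tool drive_tool, never from a script. Its argument "deltas" is a list of rows, each a list of 4 numbers: the shift along the tool's x, y, z in cm, then the turn about the tool's z in rad. A call has exactly 10 rows; each row shifts and turns the commanded pose from where the row before left it, along the tool's axes as they then stand; what a row does not reach is not made up. A row lasts 1/12 s, in which the tool goes at most 41.7 mm and 7.16 degrees, less where a joint would pass 70% of its speed; a pose out of reach is approached as far as the arm can. A call with a gripper value outside its range is refused whole. "gripper" is the finger opening in cm, from 0 to 8.54, set as the call begins (left out, the last holds). The fingers move at their own pace and stop on an object; the grip force is fixed at half the most. Time passes only in rows, so rows that do not move let the fingers close, or fill a call up. It gives the time, the measured TCP pose, the force, the opening and the grip force at its end, in the units of the state.
- bot.state(): the state, without advancing time (a new reading comes with each control period).
- bot.read_camera(name): name is "scene" or "top" or "wrist"; returns (picture, depth): 420x560x3 uint8, blue, green, red; 420x560 float32, m along the optical axis (not along the pixel's ray), 0 where there is no reading.
- bot.get_calibration(name): a dict with "mtx" (3x3 intrinsics, pixels), "distortion" ([k1, k2, p1, p2, k3] as OpenCV has them; the pictures are not rectified), "R" (3x3) and "t" (3): a world point X has camera coordinates R X + t. Camera axes: x right, y down, z forward; pixel columns grow to the right and rows downward; lengths in m; the calibration is good to about 2 mm. A picture is of the moment at which its call begins: read the wrist's pose just before it. get_calibration takes no time and is no camera call; for the wrist camera it gives the pose at the moment of the call.
- bot.hand_in(): hands the job in; it is judged then, once.
The state is a dict: "time": time; "joint_pos": joint angles; "joint_velocities": joint speeds; "tau": joint torques, N m; "eef_pos": TCP position; "ee_rot": TCP orientation; "force": force on the tool from outside, world axes, zero at the start; "torque": the same for the moment, N m; "finger_gap": finger opening in m; "gripper_force": force on a finger pad.
Only numpy, scipy, OpenCV 4.12 (cv2) and the standard library are available. Lean on these libraries where they do the work, as an engineer would, in place of code of your own. Each camera call takes 0.05 s, during which the arm holds its last target. There are 200 camera calls.

## Working session

There is one attempt and no reset: what is moved stays moved. The work goes in short steps, Python scripts to look and compute and a tool call to move; the robot and the scene stay as the last step left them, time stands still between calls to the robot, and variables do not carry over. Pictures are saved under pics/ and viewed, at most 10 in all, crops included, and the job is handed in when it is done.

Besides the shell and the picture viewer there is one more tool, called after "Request:" as name(argument=value, ...) on one line, values as JSON. drive_tool: Moves the arm, as the interface text tells. Its arguments: {"type":"object","properties":{"deltas":{"type":"array","items":{"type":"array","items":{"type":"number"}}},"gripper":{"type":"number"}},"required":["deltas"]}

```bash
mkdir -p pics; ls
python3 - <<'E'
from bench import bot
import cv2,numpy as np
s=bot.state();print(s['time'],s['eef_pos'],s['ee_rot'],s['force'],bot.tcp_to_tips)
for n in("scene","top"):
    p,d=bot.read_camera(n);cv2.imwrite(f"pics/{n}0.png",p);np.save(f"pics/{n}0.npy",d)
    c=bot.get_calibration(n);print(n,c)
E
```

```text
pics
0.0 [ 0.14479321 -0.50393445  0.2414551 ] [[ 9.61114010e-01  2.76151348e-01 -5.41394649e-04]
 [ 2.76151878e-01 -9.61112150e-01  1.89056531e-03]
 [ 1.74118335e-06 -1.96655596e-03 -9.99998066e-01]] [ 0.50040498 -0.58817192  0.69224156] 0.011
scene {'mtx': array([[429.21954787,   0.        , 277.44333443],
       [  0.        , 429.21954787, 215.42819928],
       [  0.        ,   0.        ,   1.        ]]), 'distortion': array([-0.10057203,  0.        ,  0.        ,  0.        ,  0.        ]), 'R': array([[-0.8274136 , -0.56118836,  0.02131563],
       [-0.29138364,  0.39654888, -0.87054268],
       [ 0.48008573, -0.72650988, -0.49163105]]), 't': array([0.3970623 , 0.24669451, 0.89850504])}
top {'mtx': array([[515.23961467,   0.        , 280.46456294],
       [  0.        , 515.23961467, 203.05388351],
       [  0.        ,   0.        ,   1.        ]]), 'distortion': array([-0.16667916,  0.        ,  0.        ,  0.        ,  0.        ]), 'R': array([[-0.02515092, -0.99966167, -0.00663142],
       [-0.98951986,  0.02583818, -0.14206632],
       [ 0.1421896 ,  0.00298882, -0.98983493]]), 't': array([-0.06275437,  0.54640876,  1.1384958 ])}
```

View pics/top0.png

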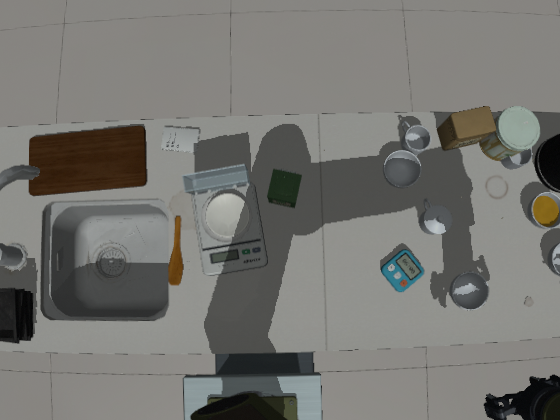

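View pics/scene0.png

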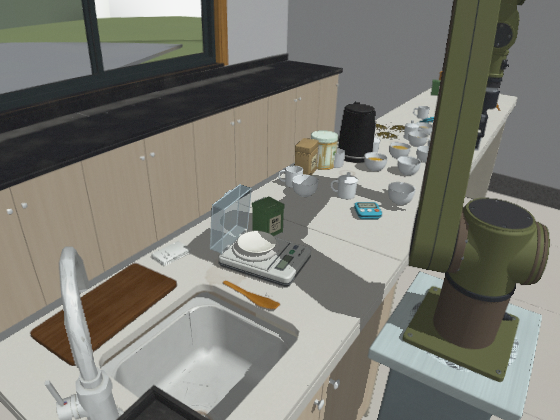

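The top view shows the balance at about (230,230). Its open cover is at (215,178), the display at (226,256), the keys near (246,251) and (257,250), the caddy at (285,188), the scoop at (177,250) and the cards at (181,138). The scene view agrees, with the cover upright. I'll zoom in next.

```bash
cat > h.py <<'E'
import cv2,numpy as np
def ray(c,uv):
    n=cv2.undistortPoints(np.array(uv,float).reshape(-1,1,2),c['mtx'],np.array(c['distortion'])).reshape(-1,2)
    d=np.c_[n,np.ones(len(n))]@c['R']
    return -c['R'].T@c['t'],d
def onplane(c,uv,z):
    o,d=ray(c,uv);return o+d*((z-o[2])/d[:,2])[:,None]
def proj(c,X):
    return cv2.projectPoints(np.array(X,float).reshape(-1,1,3),cv2.Rodrigues(c['R'])[0],c['t'],c['mtx'],np.array(c['distortion']))[0].reshape(-1,2)
E
python3 - <<'E'
import cv2
p=cv2.imread('pics/top0.png')[130:290,165:310]
q=cv2.imread('pics/scene0.png')[175:290,195:320]
cv2.imwrite('pics/c1.png',cv2.resize(p,(543,600),interpolation=cv2.INTER_CUBIC))
cv2.imwrite('pics/c2.png',cv2.resize(q,(652,600),interpolation=cv2.INTER_CUBIC))
E
```

```text
(no output)
```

View pics/c1.png

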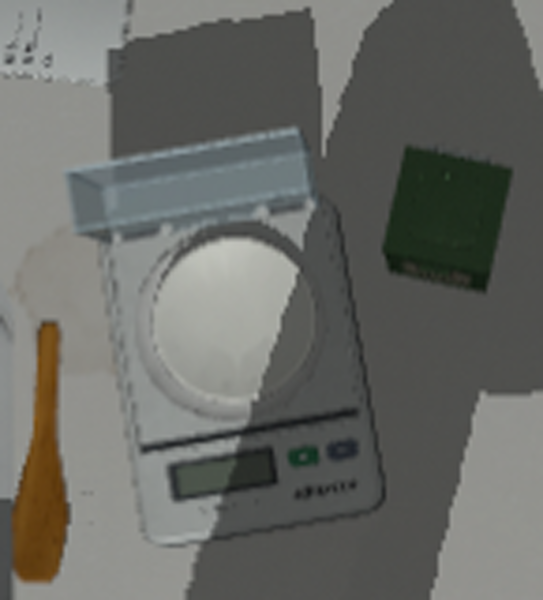

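View pics/c2.png

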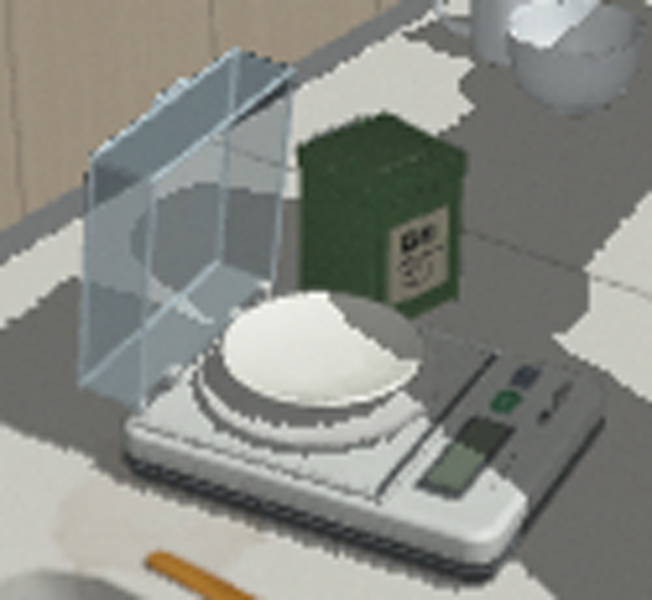

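The crops show the cover upright with its front wall on top. In the top crop its rear top edge runs from (66,172) to (298,128), and in the scene crop from (90,158) to (238,50). The keys are at (303,456) and (342,449) in the top crop, and at (505,401) and (524,376) in the scene crop.

Run:
```python
from h import *
from bench import bot
T=bot.get_calibration('top');S=bot.get_calibration('scene')
t=lambda a:np.array(a)/[543/145,3.75]+[164.63,129.63]
s=lambda a:np.array(a)/[652/125,600/115]+[194.6,174.6]
np.set_printoptions(precision=4,suppress=True)
kt=[(303,456),(342,449)];ks=[(505,401),(524,376)]
print('keys top',onplane(T,t(kt),.036),'scene',onplane(S,s(ks),.036))
ln=onplane(T,t([(142,450),(357,411)]),.0345);print('line',ln)
print('deck front corners',onplane(T,t([(152,545),(385,510)]),.02))
def tri(a,b):
    o1,d1=ray(T,t([a]));o2,d2=ray(S,s([b]))
    A=np.c_[d1[0],-d2[0]];k=np.linalg.lstsq(A,o2-o1,rcond=None)[0]
    p,q=o1+k[0]*d1[0],o2+k[1]*d2[0];return (p+q)/2,np.linalg.norm(p-q)
for a,b in [((66,172),(90,158)),((298,128),(238,50)),((80,235),(152,180)),((314,200),(295,72))]:print(tri(a,b))
# colour-mask keys + depth-based
p=cv2.imread('pics/top0.png');h=cv2.cvtColor(p,cv2.COLOR_BGR2HSV)
g=cv2.inRange(h,(65,80,40),(95,255,255));g[:,:235]=0;g[:,252:]=0;g[:245]=0;g[262:]=0
m=cv2.moments(g,True);c=[(m['m10']/m['m00'],m['m01']/m['m00'])];print('green',m['m00'],c,onplane(T,c,.036))
# caddy top corners, cards
print('caddy',onplane(T,t([(407,147),(512,168),(384,255),(490,275)]),.091))
print('cards',onplane(T,t([(0,75),(108,85),(130,0)]),.013))
# dish
w=cv2.inRange(p,(150,150,150),(255,255,255))
print('dish ctr',onplane(T,t([(235,320)]),.055))
d=np.load('pics/top0.npy');print('depth at keys',[d[int(v),int(u)] for u,v in t(kt)],(T['R']@np.r_[onplane(T,t(kt),.036)[0]]+T['t'])[2])
```

```text
keys top [[ 0.4368  0.0052  0.036 ]
 [ 0.4405 -0.0185  0.036 ]] scene [[ 0.4341  0.0058  0.036 ]
 [ 0.4383 -0.0182  0.036 ]]
line [[ 0.4427  0.1034  0.0345]
 [ 0.4634 -0.028   0.0345]]
deck front corners [[ 0.3852  0.1001  0.02  ]
 [ 0.4035 -0.0432  0.02  ]]
(array([0.5877, 0.1231, 0.1714]), np.float64(0.0008768499463467427))
(array([ 0.6072, -0.0059,  0.1709]), np.float64(0.0041532247095037314))
(array([0.5545, 0.1169, 0.1676]), np.float64(0.0024499876201278864))
(array([ 0.5713, -0.0116,  0.166 ]), np.float64(0.003753521686951914))
green 28.0 [(245.57142857142858, 251.07142857142858)] [[0.4372 0.0051 0.036 ]]
caddy [[ 0.6138 -0.063   0.091 ]
 [ 0.5996 -0.1245  0.091 ]
 [ 0.5499 -0.0481  0.091 ]
 [ 0.5365 -0.1097  0.091 ]]
cards [[0.6851 0.198  0.013 ]
 [0.6761 0.1279 0.013 ]
 [0.7318 0.1139 0.013 ]]
dish ctr [[0.5183 0.0434 0.055 ]]
depth at keys [np.float32(1.1642008), np.float32(1.1618439)] 1.1649902406749917
```

Two views agree to within a few mm, and the measured cover size, key spacing and edge height match what's given. The yaw is about 0.155 rad, the origin about (0.492, 0.044), and the cover stands at about 1.45 rad. Next is a move planner, starting with the approach from above and behind the cover.

```bash
cat >> h.py <<'E'
yaw=.155;O=np.array([.4917,.0443,0]);ex=np.array([np.cos(yaw),np.sin(yaw),0]);ey=np.array([-ex[1],ex[0],0])
def W(x,y,z):return O+ex*x+ey*y+[0,0,z]
def where(s):
    p=s['eef_pos']-O;R=s['ee_rot']
    return 't %.2f bal mm %s tips z %.1f toolx yaw %.3f F %s gap %.4f'%(s['time'],np.round([p@ex*1e3,p@ey*1e3,p[2]*1e3],1),1e3*(p[2]+.011*R[2,2]),np.arctan2(R[1,0],R[0,0]),np.round(s['force'],2),s['finger_gap'])
def rows(s,target,n,turn=0,step=.12):
    R=s['ee_rot'].copy();d=(target-s['eef_pos'])/n;out=[]
    for i in range(n):
        k=np.clip(turn,-step,step);turn-=k
        out.append([round(float(v)*100,2) for v in R.T@d]+[round(float(k),3)])
        R=R@cv2.Rodrigues(np.array([0,0,float(k)]))[0]
    return out
E
python3 - <<'E'
from h import *
from bench import bot
s=bot.state()
r=rows(s,W(.145,0,.262),30,-(yaw+np.pi/2-np.arctan2(s['ee_rot'][1,0],s['ee_rot'][0,0])))
for i in range(0,30,10):print(r[i:i+10])
E
```

```text
[[2.1, -1.38, -0.07, -0.12], [2.25, -1.12, -0.07, -0.12], [2.36, -0.84, -0.07, -0.12], [2.45, -0.55, -0.07, -0.12], [2.49, -0.25, -0.07, -0.12], [2.51, 0.05, -0.07, -0.12], [2.48, 0.35, -0.07, -0.12], [2.42, 0.64, -0.07, -0.12], [2.33, 0.93, -0.07, -0.12], [2.2, 1.2, -0.07, -0.12]]
[[2.04, 1.45, -0.07, -0.12], [1.85, 1.69, -0.07, -0.12], [1.64, 1.9, -0.07, -0.006], [1.63, 1.91, -0.07, 0.0], [1.63, 1.91, -0.07, 0.0], [1.63, 1.91, -0.07, 0.0], [1.63, 1.91, -0.07, 0.0], [1.63, 1.91, -0.07, 0.0], [1.63, 1.91, -0.07, 0.0], [1.63, 1.91, -0.07, 0.0]]
[[1.63, 1.91, -0.07, 0.0], [1.63, 1.91, -0.07, 0.0], [1.63, 1.91, -0.07, 0.0], [1.63, 1.91, -0.07, 0.0], [1.63, 1.91, -0.07, 0.0], [1.63, 1.91, -0.07, 0.0], [1.63, 1.91, -0.07, 0.0], [1.63, 1.91, -0.07, 0.0], [1.63, 1.91, -0.07, 0.0], [1.63, 1.91, -0.07, 0.0]]
```

Request:
drive_tool(deltas=[[2.1, -1.38, -0.07, -0.12], [2.25, -1.12, -0.07, -0.12], [2.36, -0.84, -0.07, -0.12], [2.45, -0.55, -0.07, -0.12], [2.49, -0.25, -0.07, -0.12], [2.51, 0.05, -0.07, -0.12], [2.48, 0.35, -0.07, -0.12], [2.42, 0.64, -0.07, -0.12], [2.33, 0.93, -0.07, -0.12], [2.2, 1.2, -0.07, -0.12]], gripper=0)

```text
time: 0.93
eef_pos: [0.3089, -0.3132, 0.249]
ee_rot: [[0.085, 0.996, -0.001], [0.996, -0.085, 0.001], [0.001, -0.001, -1.0]]
force: [0.0, -1.4, -0.1]
finger_gap: -0.0001
gripper_force: 0.0
```

Request:
drive_tool(deltas=[[2.04, 1.45, -0.07, -0.12], [1.85, 1.69, -0.07, -0.12], [1.64, 1.9, -0.07, -0.006], [1.63, 1.91, -0.07, 0], [1.63, 1.91, -0.07, 0], [1.63, 1.91, -0.07, 0], [1.63, 1.91, -0.07, 0], [1.63, 1.91, -0.07, 0], [1.63, 1.91, -0.07, 0], [1.63, 1.91, -0.07, 0]])

```text
time: 1.77
eef_pos: [0.4723, -0.1228, 0.2559]
ee_rot: [[-0.155, 0.988, -0.001], [0.988, 0.155, 0.0], [0.0, -0.001, -1.0]]
force: [0.0, -1.0, -0.5]
finger_gap: 0.0002
gripper_force: 0.0
```

Request:
drive_tool(deltas=[[1.63, 1.91, -0.07, 0], [1.63, 1.91, -0.07, 0], [1.63, 1.91, -0.07, 0], [1.63, 1.91, -0.07, 0], [1.63, 1.91, -0.07, 0], [1.63, 1.91, -0.07, 0], [1.63, 1.91, -0.07, 0], [1.63, 1.91, -0.07, 0], [1.63, 1.91, -0.07, 0], [1.63, 1.91, -0.07, 0]])

```text
time: 2.6
eef_pos: [0.6359, 0.0675, 0.2627]
ee_rot: [[-0.154, 0.988, -0.001], [0.988, 0.154, -0.0], [0.0, -0.001, -1.0]]
force: [0.8, 0.3, -0.0]
finger_gap: 0.0001
gripper_force: 0.0
```

Run:
```python
from h import *
from bench import bot
s=bot.state();print(where(s),s['joint_pos'])
p,d=bot.read_camera('scene');
cv2.imwrite('pics/s1.png',cv2.resize(p[120:290,170:340],(600,600)))
s=bot.state();c=bot.get_calibration('wrist');print(where(s));p,d=bot.read_camera('wrist');cv2.imwrite('pics/w1.png',p)
X=[W(.091,0,.038)+ex*.0159+[0,0,.135],W(-.061,-.03,.036)]
print(proj(c,X))
```

```text
t 2.60 bal mm [146.    0.7 262.7] tips z 251.7 toolx yaw 1.726 F [ 0.75  0.29 -0.02] gap 0.0001 [ 1.05796524e-01  4.58125362e-01  2.15332928e-01  1.32926018e+00
 -1.47422698e-05  1.52149526e+00]
t 2.65 bal mm [149.8   3.9 262. ] tips z 251.0 toolx yaw 1.729 F [5.53 2.86 0.4 ] gap -0.0000
[[223.78432801 224.62567546]
 [110.11229375 207.25808139]]
```

View pics/w1.png

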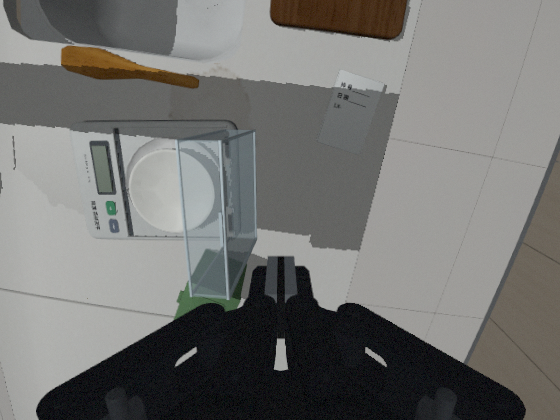

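The wrist view shows the on key at (111,208), against a prediction of (110,207). The cover's outer edge runs from (220,139) to (228,297), clear of the fingers at (281,260). I'll descend behind the cover and approach it gently.

Request:
drive_tool(deltas=[[0, 0, 1.06, 0], [0, 0, 1.06, 0], [0, 0, 1.06, 0], [0, 0, 1.06, 0], [0, 0, 1.06, 0], [0, 0, 1.06, 0], [0, 0, 1.06, 0], [0, 0, 1.06, 0], [0, 0, 1.06, 0], [0, 0, 1.06, 0]])

```text
time: 3.53
eef_pos: [0.6354, 0.0664, 0.1563]
ee_rot: [[-0.154, 0.988, -0.0], [0.988, 0.154, -0.0], [-0.0, -0.0, -1.0]]
force: [-0.1, 0.3, 0.0]
finger_gap: 0.0002
gripper_force: 0.0
```

Request:
drive_tool(deltas=[[0, -0.2, 0, 0], [0, -0.2, 0, 0], [0, -0.2, 0, 0], [0, -0.2, 0, 0], [0, -0.2, 0, 0], [0, -0.2, 0, 0], [0, -0.2, 0, 0], [0, -0.2, 0, 0], [0, -0.2, 0, 0], [0, -0.2, 0, 0]])

```text
time: 4.37
eef_pos: [0.6156, 0.0634, 0.1574]
ee_rot: [[-0.154, 0.988, 0.0], [0.988, 0.154, 0.0], [0.0, 0.0, -1.0]]
force: [0.2, 0.2, -0.6]
finger_gap: 0.0002
gripper_force: 0.0
```

Run:
```python
from h import *
from bench import bot
print(where(bot.state()))
```

```text
t 4.37 bal mm [125.3  -0.3 157.4] tips z 146.4 toolx yaw 1.726 F [ 0.23  0.2  -0.62] gap 0.0002
```

Request:
drive_tool(deltas=[[0, -0.3, -0.02, 0], [0, -0.33, -0.02, 0], [0, -0.33, -0.02, 0], [0, -0.33, -0.02, 0], [0, -0.33, -0.02, 0], [0, -0.33, -0.02, 0], [0, -0.33, -0.02, 0], [0, -0.33, 0.0, 0], [0, -0.35, 0.06, 0], [0, -0.35, 0.06, 0]])

```text
time: 5.2
eef_pos: [0.5827, 0.0582, 0.1575]
ee_rot: [[-0.154, 0.988, 0.0], [0.988, 0.154, -0.0], [-0.0, 0.0, -1.0]]
force: [-0.7, -1.0, 0.4]
finger_gap: -0.0
gripper_force: 0.2
```

Run:
```python
from h import *
from bench import bot
print(where(bot.state()))
p,d=bot.read_camera('scene')
cv2.imwrite('pics/s2.png',cv2.resize(p[110:290,170:350],(600,600),interpolation=cv2.INTER_CUBIC))
```

```text
t 5.20 bal mm [ 92.1  -0.3 157.5] tips z 146.5 toolx yaw 1.726 F [-0.71 -1.    0.44] gap -0.0000
```

View pics/s2.png

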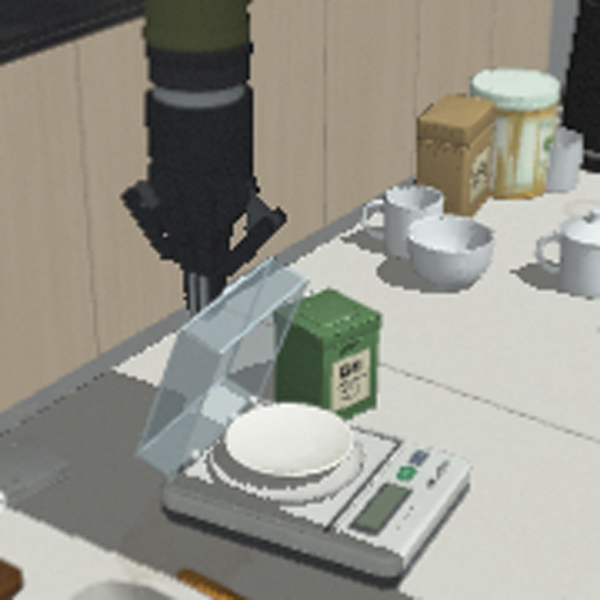

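The cover is tipping with the fingers behind its edge at (200,300), and the balance hasn't shifted. I'll continue along the arc.

Request:
drive_tool(deltas=[[0, -0.38, 0.07, 0], [0, -0.38, 0.07, 0], [0, -0.38, 0.07, 0], [0, -0.38, 0.07, 0], [0, -0.35, 0.12, 0], [0, -0.35, 0.13, 0], [0, -0.35, 0.13, 0], [0, -0.34, 0.13, 0], [0, -0.34, 0.13, 0], [0, -0.34, 0.14, 0]])

```text
time: 6.08
eef_pos: [0.5472, 0.0527, 0.1468]
ee_rot: [[-0.154, 0.988, -0.0], [0.988, 0.154, 0.0], [0.0, -0.0, -1.0]]
force: [0.4, -0.1, 1.4]
finger_gap: 0.0001
gripper_force: 0.2
```

Request:
drive_tool(deltas=[[0, -0.3, 0.18, 0], [0, -0.3, 0.2, 0], [0, -0.3, 0.2, 0], [0, -0.3, 0.2, 0], [0, -0.3, 0.2, 0], [0, -0.3, 0.2, 0], [0, 0, 0, 0], [0, 0, 0, 0], [0, 0, 0, 0], [0, 0, 0, 0]])

```text
time: 6.92
eef_pos: [0.5301, 0.05, 0.1352]
ee_rot: [[-0.154, 0.988, 0.0], [0.988, 0.154, 0.0], [-0.0, 0.0, -1.0]]
force: [0.4, -0.2, -0.4]
finger_gap: -0.0
gripper_force: 0.0
```

Run:
```python
from h import *
from bench import bot
print(where(bot.state()))
p,d=bot.read_camera('scene')
cv2.imwrite('pics/s3.png',cv2.resize(p[110:290,170:350],(600,600),interpolation=cv2.INTER_CUBIC))
```

```text
t 6.92 bal mm [ 38.8  -0.3 135.2] tips z 124.2 toolx yaw 1.726 F [ 0.42 -0.23 -0.39] gap -0.0000
```

View pics/s3.png

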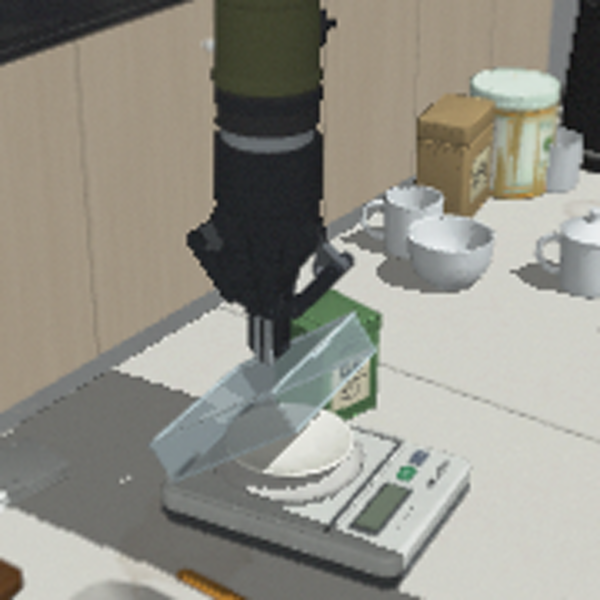

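The cover is at about 0.55 rad and sinking by itself, with the dish and balance undisturbed. I'll lift off and move over the on key while it shuts.

Request:
drive_tool(deltas=[[0, 0, -1, 0], [0, 0, -1, 0], [0, 0, -1, 0], [0, 0, -1, 0], [0, 0, -1, 0], [0, 0, -0.5, 0], [-0.4, -1.4, 0, 0], [-0.4, -1.4, 0, 0], [-0.4, -1.4, 0, 0], [-0.4, -1.4, 0, 0]])

```text
time: 7.8
eef_pos: [0.4764, 0.0253, 0.1905]
ee_rot: [[-0.155, 0.988, 0.0], [0.988, 0.155, 0.0], [-0.0, 0.0, -1.0]]
force: [0.9, -0.2, -0.4]
finger_gap: 0.0002
gripper_force: 0.0
```

Request:
drive_tool(deltas=[[-0.4, -1.4, 0, 0], [-0.4, -1.4, 0, 0], [-0.35, -1.2, 0, 0], [0, -0.9, 0, 0], [0, 0, 0, 0], [0, 0, 0, 0], [0, 0, 0, 0], [0, 0, 0, 0], [0, 0, 0, 0], [0, 0, 0, 0]])

```text
time: 8.63
eef_pos: [0.4308, 0.0068, 0.19]
ee_rot: [[-0.155, 0.988, 0.0], [0.988, 0.155, 0.0], [0.0, 0.0, -1.0]]
force: [-0.6, -0.9, -0.5]
finger_gap: -0.0
gripper_force: 0.0
```

Request:
drive_tool(deltas=[[0, 0, 0, 0], [0, 0, 0, 0], [0, 0, 0, 0], [0, 0, 0, 0], [0, 0, 0, 0], [0, 0, 0, 0], [0, 0, 0, 0], [0, 0, 0, 0], [0, 0, 0, 0], [0, 0, 0, 0]])

```text
time: 9.47
eef_pos: [0.4303, 0.0066, 0.1901]
ee_rot: [[-0.154, 0.988, 0.0], [0.988, 0.154, 0.0], [0.0, 0.0, -1.0]]
force: [-0.7, -0.5, 1.1]
finger_gap: 0.0001
gripper_force: 0.0
```

Run:
```python
from h import *
from bench import bot
print(where(bot.state()))
p,d=bot.read_camera('scene')
cv2.imwrite('pics/s4.png',cv2.resize(p[150:290,190:330],(600,600),interpolation=cv2.INTER_CUBIC))
h=cv2.cvtColor(p,cv2.COLOR_BGR2HSV);g=cv2.inRange(h,(65,80,30),(95,255,255));g[:235]=0;g[262:]=0;g[:,:280]=0;g[:,305:]=0
ys,xs=np.nonzero(g);S=bot.get_calibration('scene')
if len(xs):print(len(xs),xs.mean(),ys.mean(),onplane(S,[(xs.mean(),ys.mean())],.036),W(-.061,-.03,.036))
```

```text
t 9.47 bal mm [-66.5 -27.8 190.1] tips z 179.1 toolx yaw 1.726 F [-0.73 -0.46  1.09] gap 0.0001
17 291.4117647058824 251.41176470588235 [[0.43426965 0.00563774 0.036     ]] [0.4360627  0.00524247 0.036     ]
```

View pics/s4.png

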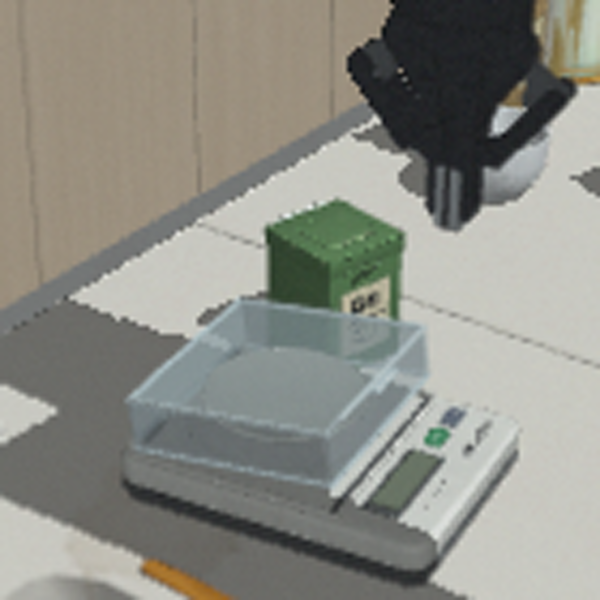

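The cover now looks shut and the key hasn't moved: the green key back-projects to where it was. I'll descend over the on key.

Request:
drive_tool(deltas=[[0, 0, 1.7, 0], [0, 0, 1.7, 0], [0, 0, 1.7, 0], [0, 0, 1.7, 0], [0, 0, 1.7, 0], [0, 0, 1.7, 0], [0, 0, 1.5, 0], [0, 0, 1.2, 0], [0, 0, 0.6, 0], [0, 0, 0.3, 0]])

```text
time: 10.35
eef_pos: [0.4297, 0.0066, 0.0513]
ee_rot: [[-0.154, 0.988, -0.002], [0.988, 0.154, 0.0], [0.0, -0.002, -1.0]]
force: [0.5, -0.7, 0.1]
finger_gap: 0.0
gripper_force: 0.0
```

Run:
```python
from h import *
from bench import bot
print(where(bot.state()))
p,d=bot.read_camera('scene')
a=cv2.resize(p[210:270,220:310],(400,267),interpolation=cv2.INTER_CUBIC)
s=bot.state();c=bot.get_calibration('wrist');q,d=bot.read_camera('wrist');cv2.imwrite('pics/w2f.png',q)
b=cv2.resize(q,(400,300));cv2.imwrite('pics/s5.png',np.vstack([a,b]))
print(proj(c,[W(-.061,-.03,.036),W(-.061,-.054,.036)]),where(s))
```

```text
t 10.35 bal mm [-67.1 -27.7  51.3] tips z 40.3 toolx yaw 1.726 F [ 0.52 -0.75  0.13] gap 0.0000
[[290.41024219 270.65265526]
 [289.91217574 308.01450536]] t 10.40 bal mm [-66.9 -27.7  51.4] tips z 40.4 toolx yaw 1.726 F [ 0.66  0.15 -0.93] gap -0.0001
```

View pics/s5.png

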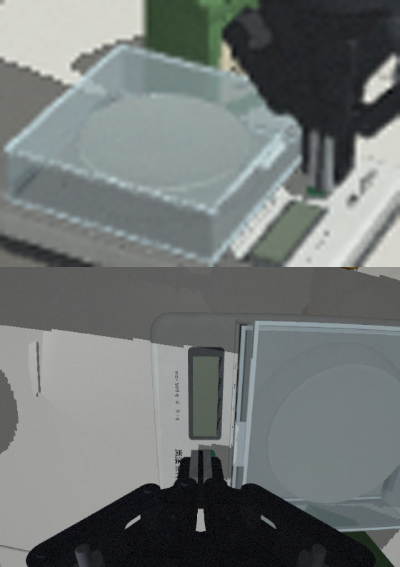

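The cover is fully shut, the fingertips are just over the on key (green showing beside them) and clear of the lip. I'll press in small steps.

Request:
drive_tool(deltas=[[0, 0, 0.04, 0], [0, 0, 0.04, 0], [0, 0, 0.04, 0], [0, 0, 0.04, 0], [0, 0, 0.04, 0], [0, 0, 0.04, 0], [0, 0, 0.04, 0], [0, 0, 0.04, 0], [0, 0, 0, 0], [0, 0, 0, 0]])

```text
time: 11.28
eef_pos: [0.4302, 0.0066, 0.0488]
ee_rot: [[-0.154, 0.988, -0.0], [0.988, 0.154, 0.0], [0.0, -0.0, -1.0]]
force: [-0.4, -0.2, 1.4]
finger_gap: -0.0001
gripper_force: 0.0
```

Request:
drive_tool(deltas=[[0, 0, 0.02, 0], [0, 0, 0.02, 0], [0, 0, 0.02, 0], [0, 0, 0.02, 0], [0, 0, 0, 0], [0, 0, 0, 0], [0, 0, 0, 0], [0, 0, 0, 0], [0, 0, 0, 0], [0, 0, 0, 0]])

```text
time: 12.12
eef_pos: [0.4303, 0.0066, 0.0481]
ee_rot: [[-0.154, 0.988, 0.0], [0.988, 0.154, 0.0], [0.0, 0.0, -1.0]]
force: [0.3, -0.1, -0.2]
finger_gap: 0.0002
gripper_force: 0.0
```

Request:
drive_tool(deltas=[[0, 0, 0.02, 0], [0, 0, 0.02, 0], [0, 0, 0.02, 0], [0, 0, 0.02, 0], [0, 0, 0.02, 0], [0, 0, 0.02, 0], [0, 0, 0, 0], [0, 0, 0, 0], [0, 0, 0, 0], [0, 0, 0, 0]])

```text
time: 12.95
eef_pos: [0.4303, 0.0066, 0.0469]
ee_rot: [[-0.154, 0.988, 0.0], [0.988, 0.154, -0.0], [-0.0, 0.0, -1.0]]
force: [-0.1, -0.8, 0.3]
finger_gap: 0.0001
gripper_force: 0.0
```

Request:
drive_tool(deltas=[[0, 0, 0.02, 0], [0, 0, 0.02, 0], [0, 0, 0, 0], [0, 0, 0, 0], [0, 0, 0, 0], [0, 0, 0, 0], [0, 0, 0, 0], [0, 0, 0, 0], [0, 0, 0, 0], [0, 0, 0, 0]])

```text
time: 13.78
eef_pos: [0.4303, 0.0066, 0.0465]
ee_rot: [[-0.154, 0.988, 0.0], [0.988, 0.154, 0.0], [-0.0, 0.0, -1.0]]
force: [-1.1, -0.0, -0.1]
finger_gap: 0.0001
gripper_force: 0.3
```

Request:
drive_tool(deltas=[[0, 0, 0.02, 0], [0, 0, 0.02, 0], [0, 0, 0.02, 0], [0, 0, 0, 0], [0, 0, 0, 0], [0, 0, 0, 0], [0, 0, 0, 0], [0, 0, 0, 0], [0, 0, 0, 0], [0, 0, 0, 0]])

```text
time: 14.62
eef_pos: [0.4304, 0.0066, 0.0459]
ee_rot: [[-0.154, 0.988, 0.0], [0.988, 0.154, 0.0], [-0.0, 0.0, -1.0]]
force: [-0.5, -0.3, 2.6]
finger_gap: 0.0001
gripper_force: 1.4
```

Request:
drive_tool(deltas=[[0, 0, 0.02, 0], [0, 0, 0.02, 0], [0, 0, 0, 0], [0, 0, 0, 0], [0, 0, 0, 0], [0, 0, 0, 0], [0, 0, 0, 0], [0, 0, 0, 0], [0, 0, 0, 0], [0, 0, 0, 0]])

```text
time: 15.45
eef_pos: [0.4304, 0.0066, 0.0458]
ee_rot: [[-0.154, 0.988, 0.0], [0.988, 0.154, 0.0], [-0.0, 0.0, -1.0]]
force: [-1.6, 0.6, 6.3]
finger_gap: -0.0001
gripper_force: 3.1
```

About 6 N now, so the key is fully down. I'll release it and check the display.

Request:
drive_tool(deltas=[[0, 0, -0.1, 0], [0, 0, -0.2, 0], [0, 0, -0.3, 0], [0, 0, -0.4, 0], [-0.6, 0, 0, 0], [-0.7, 0, 0, 0], [-0.8, 0, 0, 0], [-0.7, 0, 0, 0], [0, 0, 0, 0], [0, 0, 0, 0]])

```text
time: 16.28
eef_pos: [0.4346, -0.0217, 0.0554]
ee_rot: [[-0.153, 0.988, -0.0], [0.988, 0.153, 0.0], [0.0, -0.0, -1.0]]
force: [-0.1, 0.8, -0.4]
finger_gap: -0.0
gripper_force: 0.0
```

Run:
```python
from h import *
from bench import bot
print(where(bot.state()))
q,d=bot.read_camera('wrist');cv2.imwrite('pics/w3f.png',q)
p,d=bot.read_camera('scene')
cv2.imwrite('pics/w3.png',np.hstack([cv2.resize(q[100:360,190:360],(392,600)),cv2.resize(p[220:280,260:310],(400,600))]))
```

```text
t 16.28 bal mm [-66.6 -56.4  55.4] tips z 44.4 toolx yaw 1.724 F [-0.13  0.76 -0.36] gap -0.0000
```

View pics/w3.png

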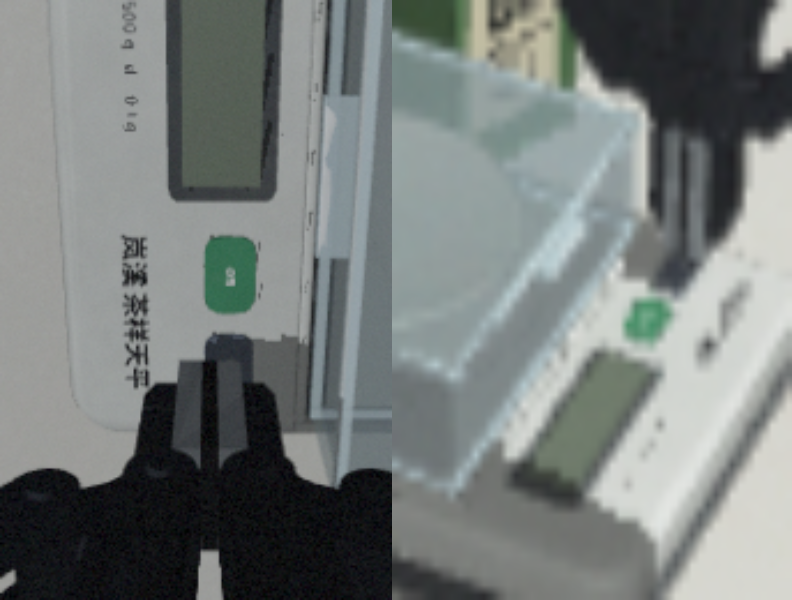

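The fingertips have let go and are over the tare key, and the cover is shut. The display looks blank at this resolution, so I'll check it by the numbers, before against after and again a moment later.

Run:
```python
from h import *
from bench import bot
print(bot.state()['time'])
q,_=bot.read_camera('wrist');cv2.imwrite('pics/w4f.png',q)
def disp(img):
    g=cv2.cvtColor(img,cv2.COLOR_BGR2GRAY);h=cv2.cvtColor(img,cv2.COLOR_BGR2HSV)
    m=cv2.inRange(h,(28,25,60),(60,120,200));n,l,st,c=cv2.connectedComponentsWithStats(m)
    i=1+np.argmax(st[1:,4]);x,y,w,hh,a=st[i];r=g[y:y+hh,x:x+w]
    return st[i],r,img[y:y+hh,x:x+w].reshape(-1,3).mean(0)
for f in('w2f','w3f','w4f'):
    s,r,c=disp(cv2.imread(f'pics/{f}.png'));print(f,s,c.round(1),'dark',(r<np.median(r)-25).sum(),np.percentile(r,[1,5,50,95]))
s,r,c=disp(q);r=cv2.resize(np.rot90(r,-1) ,(72,22),interpolation=cv2.INTER_AREA)
for row in r:print(''.join('#' if v<np.median(r)-20 else '+' if v<np.median(r)-8 else '.' for v in row))
```

```text
16.3833
w2f [ 270  158   35   79 1094] [86.3 95.6 86.7] dark 47 [61. 87. 93. 96.]
w3f [ 269  102   36   79 1096] [84.9 93.9 85.3] dark 58 [49.43 85.   91.   95.  ]
w4f [269 102  36  80 982] [85.  94.  85.5] dark 47 [59. 85. 91. 95.]
+.++++++++..............................................................
........................................................................
+.......................................................................
........................................................................
........................................................................
........................................................................
........................................................................
........................................................................
........................................................................
........................................................................
........................................................................
........................................................................
........................................................................
........................................................................
........................................................................
........................................................................
........................................................................
........................................................................
........................................................................
........................................................................
+.++++++................................................................
##################++#####+++##########++++.++...........................
```

Request:
drive_tool(deltas=[[0, 0.1, 0.2, 0], [0, 0, 0.2, 0], [0, 0, 0.2, 0], [0, 0, 0.1, 0], [0, 0, 0.05, 0], [0, 0, 0.05, 0], [0, 0, 0, 0], [0, 0, 0, 0], [0, 0, 0, 0], [0, 0, 0, 0]])

```text
time: 17.27
eef_pos: [0.4357, -0.0209, 0.0476]
ee_rot: [[-0.154, 0.988, 0.0], [0.988, 0.154, -0.0], [-0.0, 0.0, -1.0]]
force: [0.0, -0.5, 0.0]
finger_gap: -0.0005
gripper_force: 0.0
```

Run:
```python
from h import *
from bench import bot
s=bot.state();print(where(s))
q,_=bot.read_camera('wrist');cv2.imwrite('pics/w5f.png',q)
h=cv2.cvtColor(q,cv2.COLOR_BGR2HSV);m=cv2.inRange(h,(28,25,60),(60,120,200));n,l,st,c=cv2.connectedComponentsWithStats(m)
x,y,w,hh,a=st[1+np.argmax(st[1:,4])];r=q[y:y+hh,x:x+w,1];print(st[1+np.argmax(st[1:,4])],np.percentile(r,[1,5,50,95]),q[y+5:y+hh-5,x+5:x+w-5].reshape(-1,3).min(0))
```

```text
t 17.27 bal mm [-65.4 -55.8  47.6] tips z 36.6 toolx yaw 1.726 F [ 0.01 -0.51  0.04] gap -0.0005
[266 116  37  70 756] [74. 90. 95. 98.] [77 86 80]
```

The display still shows nothing in the images. The force trace was clear, though: about 2.6 N on the spring, then 6.3 N solid, with the fingers squarely over the key. The on key was fully pressed, so I'll go on to tare the same way.

Request:
drive_tool(deltas=[[0, 0, 0.03, 0], [0, 0, 0.03, 0], [0, 0, 0.03, 0], [0, 0, 0.02, 0], [0, 0, 0.02, 0], [0, 0, 0.02, 0], [0, 0, 0.02, 0], [0, 0, 0, 0], [0, 0, 0, 0], [0, 0, 0, 0]])

```text
time: 18.15
eef_pos: [0.4357, -0.0209, 0.0459]
ee_rot: [[-0.154, 0.988, 0.0], [0.988, 0.154, -0.0], [-0.0, 0.0, -1.0]]
force: [-0.5, 0.3, 2.4]
finger_gap: -0.0001
gripper_force: 1.5
```

Request:
drive_tool(deltas=[[0, 0, 0.02, 0], [0, 0, 0, 0], [0, 0, 0, 0], [0, 0, 0, 0], [0, 0, 0, 0], [0, 0, 0, 0], [0, 0, 0, 0], [0, 0, 0, 0], [0, 0, 0, 0], [0, 0, 0, 0]])

```text
time: 18.98
eef_pos: [0.4357, -0.0209, 0.0458]
ee_rot: [[-0.154, 0.988, 0.0], [0.988, 0.154, -0.0], [-0.0, 0.0, -1.0]]
force: [-1.0, -0.1, 5.2]
finger_gap: -0.0001
gripper_force: 2.6
```

About 5 N and solid. I'll release and retreat upward.

Request:
drive_tool(deltas=[[0, 0, -0.1, 0], [0, 0, -0.2, 0], [0, 0, -0.4, 0], [0, 0, -0.8, 0], [0, 0, -1.2, 0], [0, 0, -1.5, 0], [0, 0, -1.5, 0], [0, 0, -1.5, 0], [0, 0, -1, 0], [0, 0, 0, 0]])

```text
time: 19.82
eef_pos: [0.4375, -0.021, 0.1301]
ee_rot: [[-0.154, 0.988, 0.005], [0.988, 0.154, -0.0], [-0.001, 0.005, -1.0]]
force: [1.4, 0.3, 0.3]
finger_gap: -0.0001
gripper_force: 0.0
```

Run:
```python
from h import *
from bench import bot
s=bot.state();print(where(s))
S=bot.get_calibration('scene');T=bot.get_calibration('top')
p,_=bot.read_camera('scene');cv2.imwrite('pics/s6f.png',p)
q,_=bot.read_camera('top');cv2.imwrite('pics/t6f.png',q)
w,_=bot.read_camera('wrist');c=bot.get_calibration('wrist')
for n,im,cc in(('scene',p,S),('wrist',w,c)):
    h=cv2.cvtColor(im,cv2.COLOR_BGR2HSV)
    m=cv2.inRange(h,(28,25,60),(60,120,200));k,l,st,ce=cv2.connectedComponentsWithStats(m)
    u,v=proj(cc,[W(-.061,.02,.035)])[0].astype(int);i=l[v,u];print(n,'disp',(u,v),i,st[i] if i else '')
    x,y,a,b=(u-10,v-10,20,20) if not i else st[i][:4]
    r=im[y:y+b,x:x+a,1];print(np.percentile(r,[0,5,50,95,100]))
    g=cv2.inRange(h,(65,80,30),(95,255,255));u,v=proj(cc,[W(-.061,-.03,.036)])[0].astype(int)
    M=np.zeros_like(g);M[v-25:v+25,u-12:u+12]=255;ys,xs=np.nonzero(g&M)
    print(n,'green',len(xs),onplane(cc,[(xs.mean(),ys.mean())],.036) if len(xs) else '',W(-.061,-.03,.036))
```

```text
t 19.82 bal mm [-63.6 -56.1 130.1] tips z 119.1 toolx yaw 1.726 F [1.42 0.3  0.34] gap -0.0001
scene disp (np.int64(282), np.int64(261)) 49 [277 256  15  13  92]
[ 51.   89.4 120.  209.  213. ]
scene green 17 [[0.43426965 0.00563774 0.036     ]] [0.4360627  0.00524247 0.036     ]
wrist disp (np.int64(286), np.int64(116)) 0 
[ 30.    80.95  97.   100.   102.  ]
wrist green 327 [[0.43491286 0.00508744 0.036     ]] [0.4360627  0.00524247 0.036     ]
```

The balance hasn't moved. The wrist view now has dark pixels inside the display area, so I'll print that patch.

Run:
```python
from h import *
from bench import bot
w,_=bot.read_camera('wrist');c=bot.get_calibration('wrist')
def show(im,c):
    ys,xs=np.meshgrid(np.linspace(-.075,-.047,24),np.linspace(.065,-.02,90),indexing='ij')
    uv=proj(c,[W(a,b,.035) for a,b in zip(ys.ravel()[::1],xs.ravel())]).astype(np.float32).reshape(24,90,2)
    g=cv2.remap(im[...,1],uv[...,0],uv[...,1],cv2.INTER_LINEAR)[::-1]
    for r in g:print(''.join('#' if v<65 else '+' if v<85 else '.' if v<115 else ' ' for v in r))
show(w,c)
```

```text
........................                                                                  
.......................                                                                   
.......................                                                                   
.......................                                                                   
...............+#######+................................................ .......          
..............+##########+#++###################+#################+######+#+##+#+.        
..............###########################################################++#+####+.       
..............########+..................+...............+++++++.++++.+++++++++##+.       
..............########.........................................................+++.       
..............########.........................................................##+.       
..............#######+.........................................................#++.       
..............#######+.........................................................##+.       
........
[... 374 characters left out ...]
###..........................................................##+.       
..............######...........................................................##+.       
..............######...........................................................##+.       
..............######...........................................................##+.       
..............######...........................................................##+.       
..............######+++++++++++++++++++++++++++++++++++++++++++++++++++++++++++##+.       
..............+####################################+#########+##+################+        
...............+###+.....++++++++++++#++#+###########++##+++##++++++++++++++++++.
```

The display is plain in every frame, so it isn't drawn live. The keys behaved as specified (spring, then solid), the cover is shut, nothing has shifted and the arm is clear, so I'm handing in.

```bash
python3 -c "
from bench import bot
print(bot.hand_in())"
```

```text
the job is handed in; nothing more can be done
None
```

I handed the job in at about 20 s: the cover is shut gently, then the on key and the tare key were each pressed fully (about 6 N and 5 N) and released, with the balance unmoved, but the display stayed blank in every image, so I only have the key forces to show that it switched on and zeroed.

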